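Check the pressure pot with the plunger gauge

ROBOT

A 7-joint arm with a two-finger parallel gripper is mounted at the origin on the work surface. World frame = base frame: x ahead of the robot, y to its left, z up, the work surface at z = 0. Lengths are in m, angles in rad, forces in N, time in s.
With the tool pointing down it reaches from about 0.425 to 0.925 m from the base axis. Payload 6.8 kg.
Tool frame: the origin (TCP) lies at the very end of the fingers, on their centre line; the grasp point (between the pads) lies 19 mm behind it; z points along the fingers, y is the line along which they close (so a half turn about z gives the same grasp; the last joint's range is limited). The gripper opens to 88 mm and grips with 3 to 60 N. Pads are 20 mm wide; open, the fingers measure 115 mm over their backs; the gripper's body (75 mm by 178 mm) begins 61 mm behind the grasp point.
Start: joints at [1.114, 0.477, 0.022, 1.555, -0.011, 1.109, -0.083], TCP at [0.231, -0.634, 0.223] pointing down, gripper open.
Joint ranges: [-2.96, 2.96], [-0.34, 2.1], [-1.41, 1.46], [0.24, 2.44], [-1.37, 4.51], [0.17, 1.92], [-2.96, 2.96]. Speed limits (rad/s): [2.39, 2.39, 3.14, 3.14, 3.14, 3.14, 3.14].

INTERFACE

Orientations are given as a 3x3 rotation matrix whose columns are the frame's x, y, z axes.
In Python, from plant import * gives the robot as it stands.
- The arm moves only by the tool send_rows, never from a script. Its argument "steps" is a list of rows, each a list of 3 entries, a list of its own where there are three numbers: the shift along the tool's x, y, z in mm, then the turn about the tool's z in rad, then the finger opening in mm, from 0 to 87.8. A call has 1 to 10 rows; each row is the pose to reach, as a shift and turn from the pose commanded when the call began, along the tool's axes at that moment; what a row does not reach only later rows make up. A row lasts 1/10 s, in which the tool goes at most 50 mm and 8.59 degrees, less where a joint would pass 70% of its speed; a pose out of reach is approached as far as the arm can. A call with a gripper value outside its range is refused whole. The fingers move at their own pace and stop on an object; "squeeze" is the grip in N (left out, the last holds). Time passes only in rows, so rows that repeat a pose let the fingers close. It gives the time, the measured TCP pose, the force, the opening and the grip force at its end, in the units of the state.
- state(): the state, without advancing time (a new reading comes with each control period).
- capture(name): name is "side" or "top"; returns (picture, depth): 400x640x3 uint8, blue, green, red; 400x640 float32, m along the optical axis (not along the pixel's ray), 0 where there is no reading.
- camera_info(name): a dict with "fx", "fy", "cx", "cy" (pixels), "origin" and "rotation" of the camera in the world. Camera axes: x right, y down, z forward; pixel columns grow to the right and rows downward; lengths in m; the calibration is good to about 2 mm. A picture is of the moment at which its call begins. camera_info takes no time and is no camera call.
- hand_in(): hands the job in; it is judged then, once.
The state is a dict: "time_s": time; "joints": joint angles; "joint_velocities": joint speeds; "effort": joint torques, N m; "ee_pos": TCP position; "eef_rot": TCP orientation; "ft_force": force on the tool from outside, world axes, zero at the start; "moment": the same for the moment, N m; "width": finger opening in m; "grasp_force": force on a finger pad.
Only numpy, scipy, OpenCV 4.12 (cv2) and the standard library are available. Lean on these libraries where they do the work, as an engineer would, in place of code of your own. Each camera call takes 0.05 s, during which the arm holds its last target. There are 200 camera calls.

TASK

Take the pocket pressure gauge out of its wooden stand, press it squarely and fully home on the bare brass test stem on the pressure pot's lid, and hold it there about a second so that the pot's pressure pushes the white rod out; press firmly but do not force it (never more than 30 N). Then stand the gauge back upright in its stand with the rod still out to be read, and leave everything else on the bench as it is.

Things in the scene. Friction and masses are not known exactly. Their poses are not given: they have to be found in the camera images.
- gauge: Pocket pressure gauge: loose plain steel round barrel 90 mm long, black bands, 0.16 kg, upright in the stand, mouth down. Origin: centre of the mouth at its lower end; z runs up the barrel. Chuck 25 mm diameter (0 to 14 mm), neck 21 mm (14 to 45), grip 27 mm (46 to 90). The mouth is a straight round socket 15 mm wide, 14 mm deep, no funnel; its flat ceiling stops on the stem's top.
- rod (a joint): How far the white rod (7 mm thick, 3 mm proud of the barrel's top at the start) has been pushed out of the top of the gauge, in m: 0 at the start, at most 0.022. It comes out 5 to 12 mm, by the pot's pressure, when the stem is pressed home, and stays out by friction (about 2 N) when the gauge is taken off.
- pot: Aluminium pressure pot, fixed, 184 mm across the grey lid, lid top 128 mm high, four dark clamps at the rim up to 136 mm. Origin: on the bench under its centre. On the lid: the test stem at (-45, 0) mm in the pot's frame, a black relief knob (32 mm wide, top at 156 mm) at (45, 20), a low brass plug (28 mm wide, top at 140 mm) at (20, -45). Only the stem is for the gauge.
- stem_tip (a point): Centre of the flat top of the test stem: an upright bare brass post 12 mm in diameter with a 1.5 mm chamfer, standing 34 mm above a dark 24 mm nut, 170 mm above the bench when not pressed.
- stem (a joint): How far the test stem is pressed down into the lid, in m: 0 at rest, hard stop at 0.014 (fully home). It is sprung: with the gauge on it the push grows steadily from about 2 N at first to 15 to 17 N, depending a little on the pot's hidden pressure, just before the stop, and steeply after it: 18 N or more means home (side rubbing on the stem comes on top of it). It springs back up when let go.
- stand: Gauge stand: fixed wooden block 75 x 75 mm, 45 mm high. Origin: centre of its underside.
- stand_hole0 (a point): Centre of the mouth of the stand's round hole, on the block's top face 45 mm above the bench: 29 mm wide, slightly chamfered, 35 mm deep (its floor is 10 mm above the bench). The gauge stands in it on its mouth, axis vertical.
- bur_block: Bystander: small white block of burs, 60 x 45 mm, 50 mm high, loose.
- bur_stand: Bystander: round bur stand, 84 mm across, 60 mm high, loose.
- handpiece: Bystander: black handpiece lying on the bench, 170 mm long, 25 mm high, loose.
- jaw_model: Bystander: plaster jaw model, 64 mm across, 40 mm high, loose.
- mug: Bystander: white mug, 76 mm across, 90 mm high, loose.
- jar: Bystander: amber jar, 60 mm across, 70 mm high, loose.
- spatula: Bystander: spatula lying on the bench, 170 mm long, loose.
- gauge_grip (a point): Point on the gauge's axis 78 mm above its mouth, 12 mm under the top of the barrel: the place to hold it, fingers from above to both sides of the 27 mm grip, 50 N or more so that it does not slip. Leave 30 mm free above the barrel's top, between the fingers, for the rod: nothing may press on it.
Things that resemble listed ones, but are neither listed nor needed, are in the scene too. Several things have the shape of the gauge; the one meant has the colours described above. What is shaped like the stand but red is not meant.

How it is judged:
By the outcome, as a careful person would: the job done as asked, in the order asked, and still so for the second after the job is handed in, with the robot touching nothing.
It also fails if it takes over 69 s, if anything falls off the work surface, if the arm or the gripper's body presses on something with over 40 N, if the wrist force passes 120 N, or if a joint passes its speed limit or range.

## Working session

There is one attempt and no reset: what is moved stays moved. The work goes in short steps, Python scripts to look and compute and a tool call to move; the robot and the scene stay as the last step left them, time stands still between calls to the robot, and variables do not carry over. Pictures are saved under pics/ and viewed, at most 10 in all, crops included, and the job is handed in when it is done.

Besides the shell and the picture viewer there is one more tool, called after ">>>" as name(argument=value, ...), one argument or row to a line, values as JSON. send_rows: Moves the arm, as the interface text tells. Its arguments: {"type":"object","properties":{"steps":{"type":"array"},"squeeze":{"type":"number"}},"required":["steps"]}

```bash
mkdir -p pics; cat > h.py <<'E'
from plant import *
import numpy as np, cv2
def grab(n):
    p,d=capture(n); np.savez(f'{n}.npz',p=p,d=d); cv2.imwrite(f'pics/raw_{n}.png',p); return p,d
def load(n):
    z=np.load(f'{n}.npz'); return z['p'],z['d']
def w(n,u,v,d):
    c=camera_info(n); r=np.array([(u-c['cx'])/c['fx']*d,(v-c['cy'])/c['fy']*d,d])
    return np.array(c['rotation'])@r+np.array(c['origin'])
def cloud(n,d):
    v,u=np.mgrid[0:d.shape[0],0:d.shape[1]]; c=camera_info(n)
    P=np.stack([(u-c['cx'])/c['fx']*d,(v-c['cy'])/c['fy']*d,d],-1)
    return P@np.array(c['rotation']).T+np.array(c['origin'])
E
python3 - <<'E'
from h import *
for n in('side','top'):
    p,d=grab(n); cv2.imwrite(f'pics/{n}0.png',p); c=camera_info(n); print(n,c)
s=state(); print(s['time_s'],s['ee_pos'],s['eef_rot'],s['width'])
E
```

```text
side {'fx': 464.3129072685895, 'fy': 464.3129072685895, 'cx': 321.8124311806026, 'cy': 199.80751093768146, 'origin': array([0.51873473, 1.04601582, 0.84365714]), 'rotation': array([[-0.99670701, -0.03108268,  0.07489325],
       [-0.07938194,  0.56244751, -0.82301355],
       [-0.01654205, -0.82624855, -0.56306278]])}
top {'fx': 483.85889266581694, 'fy': 483.85889266581694, 'cx': 321.18852994011945, 'cy': 200.6181465956251, 'origin': array([0.46208052, 0.00273357, 1.55141983]), 'rotation': array([[-0.00600957, -0.99297991,  0.11813035],
       [-0.99995332,  0.00686118,  0.00680373],
       [-0.00756648, -0.11808395, -0.99297479]])}
0.1 [ 0.23048008 -0.6338628   0.22179447] [[ 9.39781427e-01  3.41775358e-01 -6.88611532e-04]
 [ 3.41776023e-01 -9.39780267e-01  1.48344048e-03]
 [-1.40140127e-04 -1.62946072e-03 -9.99998663e-01]] 0.08790132056424378
```

View pics/side0.png

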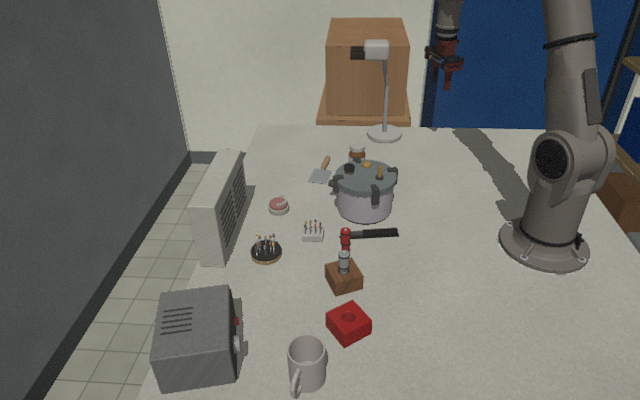

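View pics/top0.png

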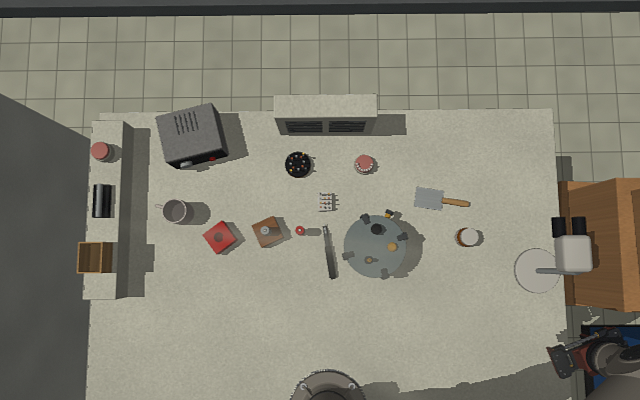

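The wooden stand with a steel gauge is at side (344,270) and top (267,231). The red stand is empty, at side (349,323) and top (219,237). A red gauge-shaped thing is at side (346,238) and top (300,230). The pot is at side (365,190) and top (376,246). Another gauge-like thing may be behind the pot, at top (389,212). The steel one in the wooden stand fits the description, so I'll confirm it in a crop.

```bash
python3 - <<'E'
from h import *
p,d=load('side'); q,e=load('top')
a=cv2.resize(p[145:300,310:410],None,fx=3.8,fy=3.8,interpolation=cv2.INTER_CUBIC)
b=cv2.resize(q[205:285,245:345],None,fx=3.9,fy=3.9,interpolation=cv2.INTER_CUBIC)
c=cv2.resize(q[205:285,340:420],None,fx=3.4,fy=3.4,interpolation=cv2.INTER_CUBIC)
I=np.zeros((590,790,3),np.uint8)
I[:a.shape[0],:a.shape[1]]=a; I[:b.shape[0],395:395+b.shape[1]]=b; I[315:315+c.shape[0],395:395+c.shape[1]]=c
cv2.imwrite('pics/crop1.png',I)
E
```

```text
(no output)
```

View pics/crop1.png

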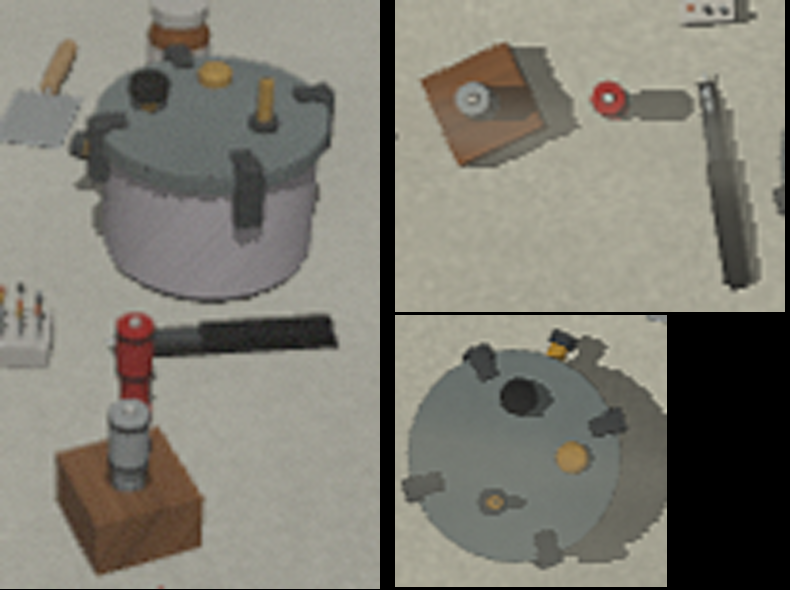

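The crop confirms it: a steel barrel with black bands, about side (344,252) and top (265,230), stands in the brown stand. The bare stem on its dark nut is at side (380,167) and top (369,260). Next I'll measure both.

```bash
python3 - <<'E'
from h import *
def atz(n,u,v,z):
    o=w(n,u,v,0);r=w(n,u,v,1)-o; return o+r*(z-o[2])/r[2]
print('rays gauge top', atz('side',343.7,251.6,.1), atz('top',265,230.1,.1))
print('stem', atz('side',380.3,165.2,.17), atz('top',369.1,260,.17))
for n in('side','top'):
    p,d=load(n);P=cloud(n,d);ok=d>0
    g=atz(n,*((343.7,251.6) if n=='side' else (265,230.1)),.1)
    near=np.hypot(P[...,0]-g[0],P[...,1]-g[1])
    m=ok&(near<.022)&(P[...,2]>.055); t=m&(P[...,2]>.09)
    print(n,'gauge zmax',P[m][:,2].max(),'top c',P[t].mean(0),t.sum(), 'all',P[m].mean(0))
    hsv=cv2.cvtColor(p,cv2.COLOR_BGR2HSV)
    b=ok&(near<.08)&(abs(P[...,2]-.045)<.006)
    (c,sz,a)=cv2.minAreaRect((P[b][:,:2]*1000).astype(np.float32)); print(' stand',c,sz,a)
    s=atz(n,*((380.3,165.2) if n=='side' else (369.1,260)),.17)
    ns=np.hypot(P[...,0]-s[0],P[...,1]-s[1])
    m=ok&(ns<.02)&(P[...,2]>.145); print(' stem',m.sum(),P[m].mean(0) if m.any() else 0,P[m][:,2].max() if m.any() else 0)
    l=ok&(ns<.2)&(abs(P[...,2]-.128)<.004)
    pts=(P[l][:,:2]*1000).astype(np.float32); print(' lid circ',cv2.minEnclosingCircle(pts),np.median(P[l][:,2]))
    # rod on top and stem subpix: print colour check
E
```

```text
rays gauge top [0.546442   0.17991877 0.1       ] [0.54679503 0.18188193 0.1       ]
stem [ 0.45406487 -0.12445766  0.17      ] [ 0.45614946 -0.12245697  0.17      ]
side gauge zmax 0.10553719768229641 top c [0.54754548 0.18856125 0.09898749] 92 all [0.54747029 0.19166213 0.08511808]
 stand (547.31787109375, 184.4674072265625) (76.26539611816406, 79.0936050415039) 24.544906616210938
 stem 36 [ 0.45646657 -0.1195738   0.15944462] 0.17262681185199258
 lid circ ((496.91455078125, -139.00462341308594), 98.7254409790039) 0.12875426377526344
top gauge zmax 0.1069252364853901 top c [0.54715489 0.18196042 0.09827364] 68 all [0.5465718  0.18107233 0.09472333]
 stand (547.53955078125, 182.73464965820312) (74.79008483886719, 75.22021484375) 24.742528915405273
 stem 16 [ 0.45754633 -0.12245012  0.16712235] 0.17300740485628907
 lid circ ((496.498779296875, -142.43821716308594), 98.7555160522461) 0.12777555292990905
```

>>> send_rows(
  steps=[
    [[17, -47, -10], 0, 70],
    [[34, -94, -20], 0, 70],
    [[50, -141, -40], 0, 70],
    [[400, -316, -80], 0.349, 70],
    [[400, -316, -80], 0.349, 70],
    [[400, -316, -80], 0.349, 70],
    [[400, -316, -80], 0.349, 70],
    [[400, -316, -80], 0.349, 70],
    [[400, -316, -80], 0.349, 70],
    [[400, -316, -80], 0.349, 70],
  ],
)

```text
time_s: 1.1
ee_pos: [0.4604, -0.241, 0.2967]
eef_rot: [[1.0, -0.0, -0.0], [-0.0, -1.0, -0.0], [-0.0, 0.0, -1.0]]
ft_force: [0.6, -0.8, 0.1]
width: 0.0701
grasp_force: 0.0
```

>>> send_rows(
  steps=[
    [[87, -423, 100], 0, 60],
    [[87, -423, 100], 0, 60],
    [[87, -423, 100], 0, 60],
    [[87, -423, 100], 0, 60],
    [[87, -423, 100], 0, 60],
    [[87, -423, 100], 0, 60],
    [[87, -423, 100], 0, 60],
    [[87, -423, 100], 0, 60],
    [[87, -423, 100], 0, 60],
    [[87, -423, 100], 0, 60],
  ],
)

```text
time_s: 2.1
ee_pos: [0.5452, 0.1874, 0.195]
eef_rot: [[1.0, 0.009, -0.003], [0.009, -1.0, 0.003], [-0.003, -0.003, -1.0]]
ft_force: [0.2, -0.3, 0.8]
width: 0.06
grasp_force: 0.0
```

>>> send_rows(
  steps=[
    [[0, 0, 0], 0, 60],
    [[0, 0, 0], 0, 60],
    [[0, 0, 0], 0, 60],
  ],
)

```text
time_s: 2.4
ee_pos: [0.547, 0.1783, 0.1968]
eef_rot: [[1.0, -0.003, 0.0], [-0.003, -1.0, -0.001], [0.0, 0.001, -1.0]]
ft_force: [0.1, 0.1, -0.0]
width: 0.0599
grasp_force: 0.0
```

>>> send_rows(
  steps=[
    [[0, -4, 40], 0, 60],
    [[0, -4, 80], 0, 60],
    [[0, -4, 110], 0, 60],
    [[0, -4, 128], 0, 60],
    [[0, -4, 128], 0, 60],
    [[0, -4, 128], 0, 60],
  ],
)

```text
time_s: 3.0
ee_pos: [0.5472, 0.1835, 0.0692]
eef_rot: [[1.0, -0.002, 0.0], [-0.002, -1.0, -0.0], [0.0, 0.0, -1.0]]
ft_force: [0.0, -0.5, 0.4]
width: 0.0594
grasp_force: 0.0
```

```bash
python3 - <<'E'
from h import *
s=state();print(s['ee_pos'],s['ft_force'])
p,d=grab('side');q,e=grab('top')
a=cv2.resize(p[190:300,290:400],None,fx=3.6,fy=5.4/1.5,interpolation=cv2.INTER_CUBIC)
b=cv2.resize(q[190:290,215:325],None,fx=3.6,fy=3.6,interpolation=cv2.INTER_CUBIC)
I=np.zeros((400,800,3),np.uint8);I[:a.shape[0],:a.shape[1]]=a;I[:b.shape[0],400:400+b.shape[1]]=b
cv2.imwrite('pics/grasp.png',I)
E
```

```text
[0.54721294 0.18350143 0.0692227 ] [ 0.04408451 -0.47485933  0.4348222 ]
```

View pics/grasp.png

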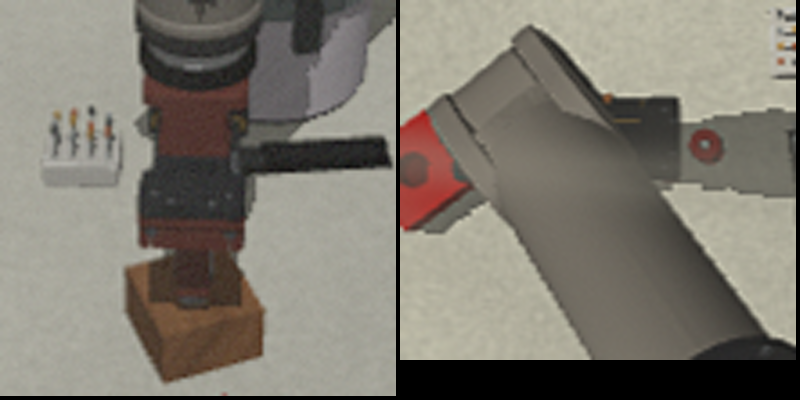

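The finger (crop x≈192) lines up with the gauge's visible band (crop 192,297), and the red decoy is clear. I'll close on it.

>>> send_rows(
  steps=[
    [[0, 0, 0], 0, 20],
    [[0, 0, 0], 0, 20],
    [[0, 0, 0], 0, 20],
    [[0, 0, 0], 0, 20],
    [[0, 0, 0], 0, 20],
    [[0, 0, 0], 0, 20],
    [[0, 0, 0], 0, 20],
    [[0, 0, 0], 0, 20],
  ],
  squeeze=56,
)

```text
time_s: 3.9
ee_pos: [0.5468, 0.1843, 0.0687]
eef_rot: [[1.0, -0.0, 0.0], [-0.0, -1.0, -0.0], [0.0, 0.0, -1.0]]
ft_force: [-0.1, -0.6, 2.6]
width: 0.0264
grasp_force: 56.0
```

>>> send_rows(
  steps=[
    [[0, 0, -10], 0, 20],
    [[0, 0, -20], 0, 20],
    [[0, 0, -30], 0, 20],
    [[0, 0, -45], 0, 20],
    [[0, 0, -70], 0, 20],
    [[0, 0, -110], 0, 20],
    [[0, 0, -150], 0, 20],
    [[0, 0, -190], 0, 20],
    [[0, 0, -210], 0, 20],
    [[0, 0, -210], 0, 20],
  ],
)

```text
time_s: 4.9
ee_pos: [0.5483, 0.1853, 0.2831]
eef_rot: [[1.0, -0.0, 0.007], [-0.0, -1.0, 0.002], [0.007, -0.002, -1.0]]
ft_force: [0.6, -0.4, -2.1]
width: 0.0264
grasp_force: 56.0
```

>>> send_rows(
  steps=[
    [[-20, 45, 0], 0, 20],
    [[-40, 95, 0], 0, 20],
    [[-50, 143, 0], 0, 20],
    [[-65, 190, 0], 0, 20],
    [[-80, 235, 0], 0, 20],
    [[-85, 270, 0], 0, 20],
    [[-91, 295, 0], 0, 20],
    [[-91, 306, 0], 0, 20],
    [[-91, 306, 0], 0, 20],
    [[-91, 306, 0], 0, 20],
  ],
)

```text
time_s: 5.9
ee_pos: [0.4559, -0.1201, 0.2781]
eef_rot: [[1.0, 0.001, -0.001], [0.001, -1.0, 0.001], [-0.001, -0.001, -1.0]]
ft_force: [0.4, -0.1, -0.6]
width: 0.026
grasp_force: 56.0
```

>>> send_rows(
  steps=[
    [[0, 0, 20], 0, 20],
    [[0, 0, 35], 0, 20],
    [[0, 0, 38], 0, 20],
    [[0, 0, 38], 0, 20],
    [[0, 0, 38], 0, 20],
  ],
)

```text
time_s: 6.4
ee_pos: [0.4564, -0.121, 0.2412]
eef_rot: [[1.0, 0.001, 0.001], [0.001, -1.0, 0.0], [0.001, -0.0, -1.0]]
ft_force: [-0.5, -0.6, -1.7]
width: 0.0263
grasp_force: 56.0
```

```bash
python3 - <<'E'
from h import *
s=state();print(s['time_s'],s['ee_pos'],s['ft_force'],s['moment'])
print(s['eef_rot'][:,2])
p,d=grab('side');q,e=grab('top')
a=cv2.resize(p[125:185,345:415],None,fx=8,fy=8,interpolation=cv2.INTER_CUBIC)
b=cv2.resize(q[230:300,335:405],None,fx=3.2,fy=3.2,interpolation=cv2.INTER_CUBIC)
I=np.zeros((480,790,3),np.uint8);I[:,:560]=a;I[:b.shape[0],563:563+b.shape[1]]=b
cv2.imwrite('pics/stem.png',I)
E
```

```text
6.4 [ 0.45638958 -0.12096445  0.24124411] [-0.48558297 -0.55313319 -1.71682326] [0.02914741 0.01246121 0.04476207]
[ 1.07434217e-03  9.68693359e-06 -9.99999423e-01]
```

View pics/stem.png

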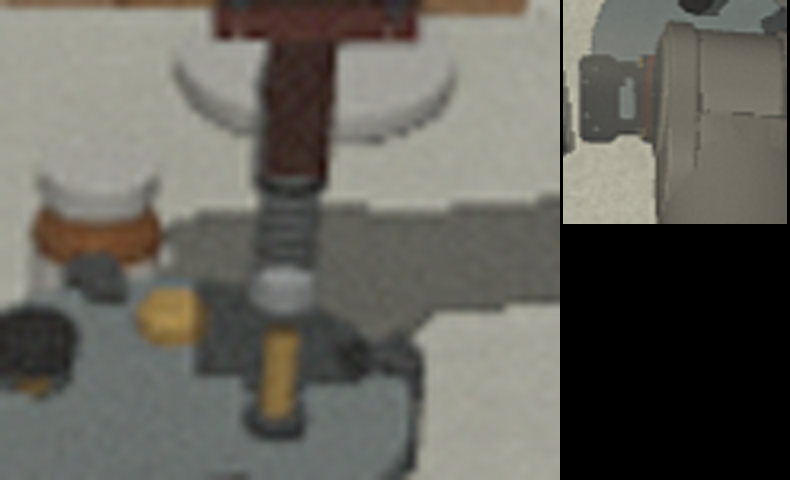

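The chuck (crop 283,290) is right above the stem top (crop 281,333) along the axis' lean, so x is good to about 1 mm. To check y I'll use depth and projected rows.

```bash
python3 - <<'E'
from h import *
p,d=load('side');P=cloud('side',d)
c=camera_info('side');R=np.array(c['rotation']);o=np.array(c['origin'])
def pr(x):
    q=R.T@(np.array(x)-o);return c['cx']+c['fx']*q[0]/q[2],c['cy']+c['fy']*q[1]/q[2]
X,Y=.4564,-.121
for n,q in dict(mouth_front=(X,Y+.0125,.182),stemtop_front=(X,-.1225+.0045,.170),stem_front_base=(X,-.1225+.006,.14),chucktop=(X,Y+.0125,.196),gripband=(X,Y+.0135,.228)).items(): print(n,np.round(pr(q),2))
for v in range(144,180): print(v,[tuple(p[v,u]) for u in (380,381)] if v%1==0 else '',np.round(P[v,378:383,1],4),np.round(P[v,380,[0,2]],3))
E
```

```text
mouth_front [379.84 164.33]
stemtop_front [379.54 166.31]
stem_front_base [379.   175.52]
chucktop [380.11 160.01]
gripband [380.74 150.13]
144 [(np.uint8(37), np.uint8(44), np.uint8(62)), (np.uint8(35), np.uint8(44), np.uint8(59))] [-0.1032 -0.1001 -0.0986 -0.1028 -0.0998] [0.46  0.252]
145 [(np.uint8(39), np.uint8(44), np.uint8(59)), (np.uint8(39), np.uint8(47), np.uint8(58))] [-0.1    -0.1001 -0.0964 -0.1009 -0.1029] [0.46 0.25]
146 [(np.uint8(32), np.uint8(39), np.uint8(57)), (np.uint8(36), np.uint8(37), np.uint8(56))] [-0.0994 -0.1012 -0.0975 -0.1005 -0.0965] [0.46  0.246]
147 [(np.uint8(72), np.uint8(75), np.uint8(76)), (np.uint8(79), np.uint8(82), np.uint8(79))] [-0.109  -0.1093 -0.1075 -0.1107 -0.1086] [0.459 0.238]
148 [(np.uint8(56), np.uint8(59), np.uint8(58)), (np.uint8(53), np.uint8(60), np.uint8(55))] [-0.1115 -0.113  -0.1082 -0.1134 -0.1089] [0.459 0.234]
149 [(np.uint8(61), np.uint8(64), np.uint8(62)), (np.uint8(48), np.uint8(50), np.uint8(51))] [-0.1116 -0.1091 -0.1069 -0.1113 -0.1089] [0.459 0.232]
150 [(np.uint8(80), np.uint8(81), np.uint8(80)), (np.uint8(83), np.u
[... 3763 characters left out ...]
)), (np.uint8(67), np.uint8(88), np.uint8(99))] [-0.1185 -0.1177 -0.1132 -0.1247 -0.1279] [0.454 0.144]
176 [(np.uint8(62), np.uint8(97), np.uint8(116)), (np.uint8(59), np.uint8(74), np.uint8(81))] [-0.1175 -0.1175 -0.1155 -0.1216 -0.1221] [0.453 0.139]
177 [(np.uint8(63), np.uint8(70), np.uint8(75)), (np.uint8(63), np.uint8(69), np.uint8(70))] [-0.1142 -0.118  -0.1155 -0.1143 -0.1208] [0.453 0.136]
178 [(np.uint8(57), np.uint8(60), np.uint8(57)), (np.uint8(60), np.uint8(59), np.uint8(56))] [-0.1146 -0.1137 -0.1097 -0.1132 -0.1197] [0.453 0.136]
179 [(np.uint8(50), np.uint8(49), np.uint8(47)), (np.uint8(49), np.uint8(48), np.uint8(47))] [-0.113  -0.1098 -0.1111 -0.1126 -0.1146] [0.453 0.132]
```

```bash
python3 - <<'E'
from h import *
p,d=load('side');P=cloud('side',d).astype(float)
def rep(name,v0,v1,ylo,yhi,r):
    cs=[];ys=[]
    for v in range(v0,v1):
        m=[u for u in range(370,392) if ylo<P[v,u,1]<yhi]
        cs.append(np.mean(m)); ys+= list(P[v,m,1]); 
    print(name,np.round(cs,2),np.mean(ys), len(ys)/(v1-v0))
rep('chuck',159,164,-.13,-.1,0);rep('neck',150,158,-.13,-.1,0);rep('stem',167,176,-.128,-.112,0)
# brass colour weighted centre
for v in range(167,176):
    s=np.clip(p[v,372:390,2].astype(float)-p[v,372:390,0]-15,0,60); print(v,round((s*np.arange(372,390)).sum()/s.sum(),2),end=' ')
q,e=load('top')
E
```

```text
chuck [380.  380.  379.5 379.5 380. ] -0.11107173526082714 7.8
neck [380.5 380.5 380.5 380.  380.  380.  380.  379.5] -0.113071851055349 7.5
stem [379.5 379.5 379.5 379.5 379.5 379.  379.  378.5 378.5] -0.11911447508505792 4.666666666666667
167 379.81 168 379.62 169 379.56 170 379.52 171 379.5 172 379.4 173 379.25 174 379.25 175 379.13
```

Chuck axis is y≈-0.121 and stem axis y≈-0.1235, so I'll shift 2 mm and lower in small steps, watching the force.

>>> send_rows(
  steps=[
    [[0, 2, 0], 0, 20],
    [[0, 2, 4], 0, 20],
    [[0, 2, 8], 0, 20],
    [[0, 2, 11], 0, 20],
    [[0, 2, 13], 0, 20],
    [[0, 2, 14], 0, 20],
    [[0, 2, 14], 0, 20],
  ],
)

```text
time_s: 7.2
ee_pos: [0.4556, -0.1237, 0.2264]
eef_rot: [[1.0, -0.0, -0.0], [-0.0, -1.0, 0.0], [-0.0, -0.0, -1.0]]
ft_force: [0.0, 0.7, -1.8]
width: 0.0259
grasp_force: 56.0
```

>>> send_rows(
  steps=[
    [[0, 0, 2], 0, 20],
    [[0, 0, 4], 0, 20],
    [[0, 0, 5], 0, 20],
    [[0, 0, 5], 0, 20],
  ],
)

```text
time_s: 7.6
ee_pos: [0.4556, -0.1236, 0.2214]
eef_rot: [[1.0, -0.0, -0.0], [-0.0, -1.0, 0.0], [-0.0, -0.0, -1.0]]
ft_force: [0.4, 0.3, -1.0]
width: 0.0264
grasp_force: 56.0
```

>>> send_rows(
  steps=[
    [[0, 0, 3], 0, 20],
    [[0, 0, 6], 0, 20],
    [[0, 0, 8], 0, 20],
    [[0, 0, 10], 0, 20],
    [[0, 0, 10], 0, 20],
  ],
)

```text
time_s: 8.1
ee_pos: [0.4558, -0.1237, 0.2118]
eef_rot: [[1.0, -0.0, 0.0], [-0.0, -1.0, -0.0], [0.0, 0.0, -1.0]]
ft_force: [-1.4, 0.6, 2.3]
width: 0.0261
grasp_force: 56.0
```

>>> send_rows(
  steps=[
    [[0, 0, 3], 0, 20],
    [[0, 0, 6], 0, 20],
    [[0, 0, 8], 0, 20],
    [[0, 0, 8], 0, 20],
  ],
)

```text
time_s: 8.5
ee_pos: [0.4561, -0.1237, 0.2045]
eef_rot: [[1.0, -0.0, 0.001], [-0.0, -1.0, -0.0], [0.001, 0.0, -1.0]]
ft_force: [-2.6, 1.9, 11.4]
width: 0.0262
grasp_force: 56.0
```

>>> send_rows(
  steps=[
    [[-0.5, -0.3, 1], 0, 20],
    [[-0.5, -0.3, 2], 0, 20],
    [[-0.5, -0.3, 2], 0, 20],
  ],
)

```text
time_s: 8.8
ee_pos: [0.456, -0.1237, 0.2029]
eef_rot: [[1.0, -0.0, 0.002], [-0.0, -1.0, -0.001], [0.002, 0.001, -1.0]]
ft_force: [-3.6, 1.0, 12.1]
width: 0.0261
grasp_force: 56.0
```

>>> send_rows(
  steps=[
    [[-0.5, 0, 1], 0, 20],
    [[-0.5, 0, 2], 0, 20],
    [[-0.5, 0, 2], 0, 20],
  ],
)

```text
time_s: 9.1
ee_pos: [0.4559, -0.1236, 0.2012]
eef_rot: [[1.0, -0.0, 0.003], [-0.0, -1.0, -0.001], [0.003, 0.001, -1.0]]
ft_force: [-2.6, 0.6, 14.0]
width: 0.026
grasp_force: 56.0
```

>>> send_rows(
  steps=[
    [[0, 0, 0.5], 0, 20],
    [[0, 0, 1], 0, 20],
    [[0, 0, 1], 0, 20],
  ],
)

```text
time_s: 9.4
ee_pos: [0.4559, -0.1237, 0.2003]
eef_rot: [[1.0, -0.0, 0.003], [-0.0, -1.0, -0.001], [0.003, 0.001, -1.0]]
ft_force: [-3.0, 1.3, 14.1]
width: 0.0261
grasp_force: 56.0
```

>>> send_rows(
  steps=[
    [[0, 0, 0.5], 0, 20],
    [[0, 0, 1], 0, 20],
    [[0, 0, 1], 0, 20],
  ],
)

```text
time_s: 9.7
ee_pos: [0.4562, -0.1237, 0.2]
eef_rot: [[1.0, -0.0, 0.003], [-0.0, -1.0, -0.001], [0.003, 0.001, -1.0]]
ft_force: [-5.2, 1.3, 18.4]
width: 0.0264
grasp_force: 56.0
```

>>> send_rows(
  steps=[
    [[-0.5, 0, 0.4], 0, 20],
    [[-0.5, 0, 0.4], 0, 20],
    [[-0.5, 0, 0.4], 0, 20],
    [[-0.5, 0, 0.4], 0, 20],
  ],
)

```text
time_s: 10.1
ee_pos: [0.4561, -0.1237, 0.1999]
eef_rot: [[1.0, -0.0, 0.004], [-0.0, -1.0, -0.001], [0.004, 0.001, -1.0]]
ft_force: [-3.4, -0.1, 20.7]
width: 0.0264
grasp_force: 56.0
```

>>> send_rows(
  steps=[
    [[0, 0, 0.2], 0, 20],
    [[0, 0, 0.2], 0, 20],
    [[0, 0, 0.2], 0, 20],
    [[0, 0, 0.2], 0, 20],
    [[0, 0, 0.2], 0, 20],
    [[0, 0, 0.2], 0, 20],
    [[0, 0, 0.2], 0, 20],
    [[0, 0, 0.2], 0, 20],
    [[0, 0, 0.2], 0, 20],
    [[0, 0, 0.2], 0, 20],
  ],
)

```text
time_s: 11.1
ee_pos: [0.4561, -0.1237, 0.1998]
eef_rot: [[1.0, -0.0, 0.004], [-0.0, -1.0, -0.001], [0.004, 0.001, -1.0]]
ft_force: [-3.8, 1.5, 20.9]
width: 0.0263
grasp_force: 56.0
```

```bash
python3 - <<'E'
from h import *
s=state();print(s['time_s'],s['ee_pos'],s['ft_force'],s['moment'])
p,d=grab('side')
a=cv2.resize(p[95:195,330:430],None,fx=5.5,fy=5.5,interpolation=cv2.INTER_CUBIC)
cv2.imwrite('pics/home.png',a)
E
```

```text
11.1 [ 0.45612548 -0.12367196  0.19984641] [-3.84301706  1.50940392 20.87701868] [0.37954443 1.2021581  0.01253619]
```

View pics/home.png

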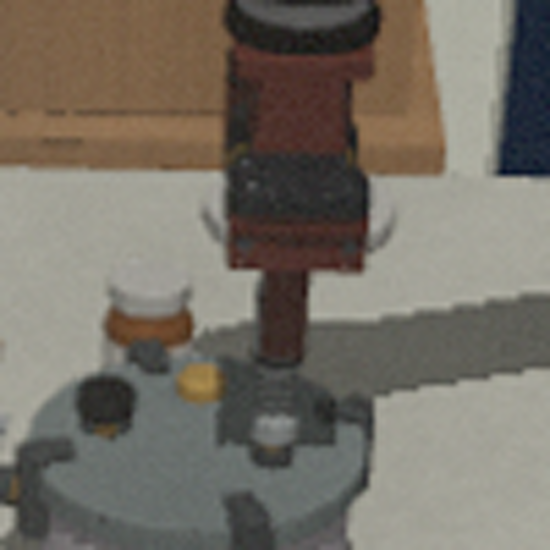

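The chuck sits just above the nut (crop 275,440), only about 6 mm of stem remains, and contact is about 22 N, so it is home and has been held over 1 s. Now straight up.

>>> send_rows(
  steps=[
    [[0, 0, -4], 0, 20],
    [[0, 0, -9], 0, 20],
    [[0, 0, -15], 0, 20],
    [[0, 0, -22], 0, 20],
    [[0, 0, -32], 0, 20],
    [[0, 0, -45], 0, 20],
    [[0, 0, -65], 0, 20],
    [[0, 0, -85], 0, 20],
    [[0, 0, -85], 0, 20],
    [[0, 0, -85], 0, 20],
  ],
)

```text
time_s: 12.15
ee_pos: [0.4539, -0.1235, 0.2819]
eef_rot: [[1.0, -0.0, -0.0], [-0.0, -1.0, -0.0], [-0.0, 0.0, -1.0]]
ft_force: [-0.3, 0.3, -2.1]
width: 0.026
grasp_force: 56.0
```

>>> send_rows(
  steps=[
    [[20, -45, 0], 0, 20],
    [[40, -95, 0], 0, 20],
    [[50, -143, 0], 0, 20],
    [[65, -190, 0], 0, 20],
    [[80, -235, 0], 0, 20],
    [[88, -270, 0], 0, 20],
    [[93, -295, 0], 0, 20],
    [[93, -307, 0], 0, 20],
    [[93, -307, 0], 0, 20],
    [[93, -307, 0], 0, 20],
  ],
)

```text
time_s: 13.15
ee_pos: [0.5469, 0.1818, 0.2812]
eef_rot: [[1.0, -0.001, -0.001], [-0.001, -1.0, -0.002], [-0.001, 0.002, -1.0]]
ft_force: [-0.4, -0.0, -0.8]
width: 0.0263
grasp_force: 56.0
```

>>> send_rows(
  steps=[
    [[0, 0, 40], 0, 20],
    [[0, 0, 80], 0, 20],
    [[0, 0, 110], 0, 20],
    [[0, 0, 132], 0, 20],
    [[0, 0, 150], 0, 20],
    [[0, 0, 160], 0, 20],
    [[0, 0, 160], 0, 20],
    [[0, 0, 160], 0, 20],
  ],
)

```text
time_s: 13.95
ee_pos: [0.5478, 0.1829, 0.1227]
eef_rot: [[1.0, -0.001, 0.001], [-0.001, -1.0, -0.0], [0.001, 0.0, -1.0]]
ft_force: [-1.0, 0.6, -1.2]
width: 0.0259
grasp_force: 56.0
```

```bash
python3 - <<'E'
from h import *
s=state();print(s['time_s'],s['ee_pos'],s['ft_force'])
p,d=grab('side')
a=cv2.resize(p[205:305,300:390],None,fx=5.5,fy=5.5,interpolation=cv2.INTER_CUBIC)
cv2.imwrite('pics/ret.png',a)
P=cloud('side',d).astype(float)
m=(abs(P[...,0]-.547)<.02)&(abs(P[...,1]-.19)<.02)&(P[...,2]>.055)&(P[...,2]<.1)
for v in range(245,285):
    u=np.where(m[v])[0]
    if len(u): print(v,u.mean(),len(u),np.round(P[v,u].mean(0),4))
E
```

```text
13.95 [0.54784587 0.18289043 0.12271931] [-0.95265403  0.64899168 -1.24883005]
254 343.0 2 [0.5478 0.1867 0.0981]
255 342.625 8 [0.5486 0.189  0.0969]
256 342.57142857142856 7 [0.5487 0.1901 0.0946]
257 343.0 9 [0.5477 0.1884 0.0899]
258 343.0 9 [0.5476 0.189  0.0873]
259 342.5 10 [0.5488 0.1893 0.0842]
260 342.5 10 [0.5488 0.1897 0.0813]
261 342.5 10 [0.5488 0.1903 0.0786]
262 342.5 10 [0.5487 0.1911 0.0761]
263 342.5 10 [0.5486 0.1918 0.0734]
264 343.0 9 [0.5474 0.1917 0.0701]
265 343.0 7 [0.5473 0.1939 0.0688]
266 343.0 3 [0.5472 0.1944 0.066 ]
```

View pics/ret.png

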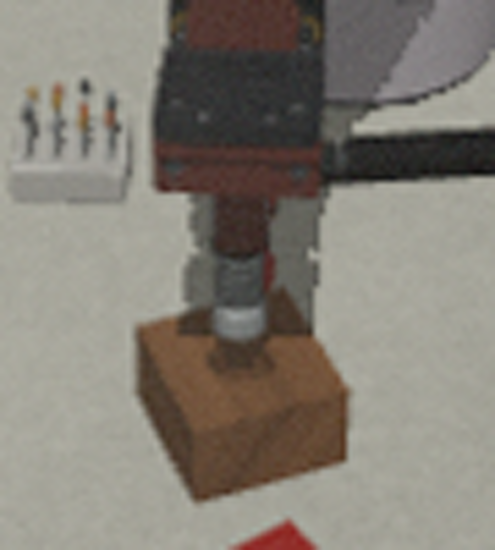

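The chuck (crop 242,322) hangs above the stand's hole (crop 242,355). Lowering it.

>>> send_rows(
  steps=[
    [[-0.7, -1, 8], 0, 20],
    [[-0.7, -1, 14], 0, 20],
    [[-0.7, -1, 18], 0, 20],
    [[-0.7, -1, 22], 0, 20],
    [[-0.7, -1, 26], 0, 20],
    [[-0.7, -1, 26], 0, 20],
  ],
)

```text
time_s: 14.6
ee_pos: [0.5462, 0.1844, 0.0953]
eef_rot: [[1.0, -0.0, -0.001], [-0.0, -1.0, -0.0], [-0.001, 0.0, -1.0]]
ft_force: [-0.4, -0.2, -2.0]
width: 0.026
grasp_force: 56.0
```

Entered without contact (mouth 9 mm down the hole). Continuing.

>>> send_rows(
  steps=[
    [[0, 0, 6], 0, 20],
    [[0, 0, 12], 0, 20],
    [[0, 0, 18], 0, 20],
    [[0, 0, 22], 0, 20],
    [[0, 0, 24], 0, 20],
    [[0, 0, 24], 0, 20],
  ],
)

```text
time_s: 15.2
ee_pos: [0.5463, 0.1845, 0.0716]
eef_rot: [[1.0, -0.0, -0.001], [-0.0, -1.0, -0.0], [-0.001, 0.0, -1.0]]
ft_force: [-0.0, 0.1, -1.6]
width: 0.0262
grasp_force: 56.0
```

>>> send_rows(
  steps=[
    [[0, 0, 1.5], 0, 20],
    [[0, 0, 2.5], 0, 20],
    [[0, 0, 3], 0, 20],
    [[0, 0, 3], 0, 20],
  ],
)

```text
time_s: 15.6
ee_pos: [0.5466, 0.1846, 0.069]
eef_rot: [[1.0, -0.0, 0.0], [-0.0, -1.0, -0.0], [0.0, 0.0, -1.0]]
ft_force: [0.1, -1.0, -2.2]
width: 0.0262
grasp_force: 56.0
```

>>> send_rows(
  steps=[
    [[0, 0, 0.7], 0, 20],
    [[0, 0, 1.4], 0, 20],
    [[0, 0, 1.4], 0, 20],
  ],
)

```text
time_s: 15.9
ee_pos: [0.5469, 0.1847, 0.0686]
eef_rot: [[1.0, -0.0, 0.001], [-0.0, -1.0, -0.0], [0.001, 0.0, -1.0]]
ft_force: [-2.0, -1.0, 7.5]
width: 0.0265
grasp_force: 56.0
```

Seated on the floor. I'll ease off, open and retreat.

>>> send_rows(
  steps=[
    [[0, 0, -1], 0, 20],
    [[0, 0, -1], 0, 40],
    [[0, 0, -1], 0, 55],
    [[0, 0, -1], 0, 60],
    [[0, 0, -1], 0, 60],
    [[0, 0, -1], 0, 60],
    [[0, 0, -1], 0, 60],
  ],
)

```text
time_s: 16.6
ee_pos: [0.5466, 0.1846, 0.0686]
eef_rot: [[1.0, -0.0, 0.0], [-0.0, -1.0, 0.0], [0.0, -0.0, -1.0]]
ft_force: [-0.1, -1.0, -0.4]
width: 0.0598
grasp_force: 0.0
```

>>> send_rows(
  steps=[
    [[0, 0, -15], 0, 60],
    [[0, 0, -40], 0, 60],
    [[0, 0, -80], 0, 60],
    [[0, 0, -130], 0, 60],
    [[0, 0, -180], 0, 60],
    [[0, 0, -200], 0, 60],
    [[-40, 30, -200], 0, 60],
    [[-80, 60, -200], 0, 60],
    [[-110, 90, -200], 0, 60],
    [[-110, 120, -200], 0, 60],
  ],
)

```text
time_s: 17.6
ee_pos: [0.4329, 0.064, 0.2696]
eef_rot: [[1.0, 0.002, 0.0], [0.002, -1.0, -0.001], [0.0, 0.001, -1.0]]
ft_force: [0.9, 1.2, 0.6]
width: 0.0599
grasp_force: 0.0
```

>>> send_rows(
  steps=[
    [[0, 40, 0], 0, 60],
    [[0, 80, 0], 0, 60],
    [[0, 80, 0], 0, 60],
    [[0, 80, 0], 0, 60],
  ],
)

```text
time_s: 18.0
ee_pos: [0.4365, -0.0156, 0.2694]
eef_rot: [[1.0, -0.002, 0.001], [-0.002, -1.0, 0.0], [0.001, -0.0, -1.0]]
ft_force: [1.0, 0.7, -0.0]
width: 0.0598
grasp_force: 0.0
```

```bash
python3 - <<'E'
from h import *
s=state();print(s['time_s'],s['ee_pos'],s['ft_force'],s['width'])
p,d=grab('side');q,e=grab('top')
a=cv2.resize(p[220:300,310:380],None,fx=6,fy=6,interpolation=cv2.INTER_CUBIC)
b=cv2.resize(q[150:290,215:335],None,fx=3,fy=3,interpolation=cv2.INTER_CUBIC)
I=np.zeros((480,790,3),np.uint8);I[:,:420]=a;I[:b.shape[0],425:425+b.shape[1]]=b
cv2.imwrite('pics/end.png',I)
E
```

```text
18.0 [ 0.43647977 -0.01561701  0.26942694] [ 0.99464034  0.74723111 -0.04756816] 0.05976018919836256
```

View pics/end.png

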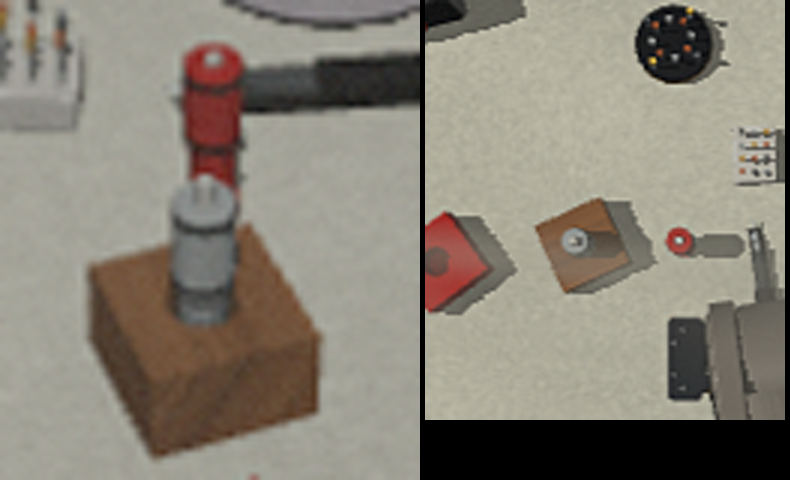

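```bash
python3 - <<'E'
from h import *
p,d=load('side');q=cv2.imread('pics/side0.png')
c=camera_info('side');R=np.array(c['rotation']);o=np.array(c['origin'])
for z in(.103,.108,.113):
    x=R.T@(np.array([.547,.184,z])-o);print(z,c['cx']+c['fx']*x[0]/x[2],c['cy']+c['fy']*x[1]/x[2])
for v in range(244,260): print(v,q[v,340:349,1],p[v,340:349,1])
E
```

```text
0.103 343.41458047067033 251.7472106133042
0.108 343.4344895275422 250.17323609471381
0.113 343.45449840911726 248.59136961317375
244 [140  80  40  43  48  46  44  45  39] [145  84  43  36  45  43  45  41  47]
245 [164 101  43  44  42  42  44  36  38] [164 106  32  45  46  43  38  40  36]
246 [169 110  40  42  49  47  46  45  41] [171 112  37  46  42  47  49  41  44]
247 [170 111  37  44  49  49  43  45  40] [170 109  39  47  46  48  47  41  38]
248 [167 112  40  50  43  44  48  45  35] [171 108  39  39  38  38  44  44  41]
249 [166 105  48  54  53  58  46  43  43] [168 105  74 134 152 100  44  40  37]
250 [161 135 123 126 126 131 112  75  42] [163 137 123 152 158 135 113  76  45]
251 [141 139 141 156 155 145 136 131  86] [148 145 120 133 144 116 129 133  89]
252 [137 135 137 154 167 139 133 139 126] [136 142 119 130 139 113 131 143 128]
253 [137 140 119 133 143 125 130 137 139] [141 138 121 130 138 121 133 141 139]
254 [136 140 133 136 134 127 135 139 131] [140 141 135 139 139 138 135 141 138]
255 [137 141 141 137 136 139 142 143 117] [139 143 142 139 141 140 143 145 117]
256 [122 133 139 145 142 139 136 127  82] [117 137 145 146 146 145 140 127  86]
257 [ 72  80 102 116 114 105  97  75  53] [ 74  89 114 122 117 107  97  77  52]
258 [84 57 54 58 56 50 63 56 76] [72 57 60 57 62 52 61 59 69]
259 [106 103 108  87 100  98 104 103  96] [106 106 109  90  86 101 104 102  89]
```

The rod top rose 2 rows (about 6 mm), so it is out. The gauge is upright and seated where it was, and nothing else has moved.

```bash
python3 -c "
from plant import *
print(hand_in())"
```

```text
the job is handed in; nothing more can be done
None
```

The gauge was pressed home on the test stem at about 22 N, held there for over a second, and stood back upright in its stand with the rod about 6 mm out; the job is handed in, and the hand-in gave no verdict.

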